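# Draw out the document camera's arm, click it locked over the card and take the picture

### The arm

A 7-joint arm with a two-finger parallel gripper is mounted at the origin on a cart in front of the work surface, level with it; the furniture and walls round the work are solid. World frame = base frame: x ahead of the robot, y to its left, z up, the work surface at z = 0. Lengths are in m, angles in degrees, forces in N, time in s.
With the tool pointing down it reaches from about 0.425 to 0.8 m from the base axis. Payload 8.3 kg.
Tool frame: the origin (TCP) lies between the finger pads; the fingertips stand arm.nose_length ahead of it and the grasp point (between the pads) lies 2 mm behind it (arm.nose_length is the distance from the TCP to the fingertips, in m); z points along the fingers, y is the direction in which the jaws open and shut (so a half turn about z gives the same grasp; the last joint's range is limited). The gripper opens to 85 mm and grips with 20 to 120 N. Pads are 22 mm wide; open, the fingers measure 114 mm over their backs; the gripper's body (76 mm by 85 mm) begins 54 mm behind the grasp point. The pads swing forward as they close: fully open they stand 13 mm farther back than shut.
Start: joints at [72.428, 21.967, 0.94, 78.501, -0.361, 79.538, -2.664], TCP at [0.151, -0.606, 0.248] pointing down, gripper open.
Joint ranges: [-169.22, 169.22], [-14.56, 117.87], [-87.37, 89.26], [10.42, 133.3], [-82.24, 262.24], [0.94, 117.77], [-172.7, 172.7]. Speed limits (degrees/s): [136.94, 136.94, 172.46, 172.46, 180, 180, 180].

### API

Orientations are given as [roll, pitch, yaw] about the fixed x, y, z axes, in that order (R = Rz(yaw) Ry(pitch) Rx(roll)).
In Python, from rig import arm gives the robot as it stands. The module is installed in compiled form; this text tells all that it offers.
- The arm moves only by the shell command python3 -m inch 'ROWS' [OPENING]. ROWS is JSON, a list of rows, each a list of 6 numbers: the shift along the tool's x, y, z in m, then the turn, a rotation vector about the tool's x, y, z in rad. A call has 1 to 10 rows; each row shifts and turns the pose as measured when the row begins, along the tool's axes as they then stand; what a row does not reach is not made up. A row lasts 1/10 s, in which the tool goes at most 50 mm and 8.59 degrees, less where a joint would pass 70% of its speed; a pose out of reach is approached as far as the arm can. A call is refused whole if a number of a shift passes 0.05 or a number of a turn 0.15, either way. A call with a gripper value outside its range is refused whole. OPENING is the closure, from 0 (fully open) to 1 (shut), set as the call begins (- or left out, the last holds). The fingers move at their own pace and stop on an object; the grip force is fixed at half the most. Time passes only in rows, so rows that do not move let the fingers close. It gives the time, the measured TCP pose, the force and the opening at its end, in the units of the state.
- arm.get_obs(): the state, without advancing time (a new reading comes with each control period).
- arm.read_camera(name): name is "side" or "top"; returns a dict with "frame" (480x640x3 uint8, blue, green, red), "z_map" (480x640 float32, m along the optical axis (not along the pixel's ray), 0 where there is no reading), "mtx" (3x3 intrinsics, pixels), "eye" and "rotation" of the camera in the world. Camera axes: x right, y up, looking along -z (the intrinsics and any distortion apply to the point x, -y, -z); pixel columns grow to the right and rows downward; lengths in m; the calibration is good to about 2 mm. A picture is of the moment at which its call begins.
- arm.close_job(): hands the job in, once; it reports no verdict.
The state is a dict: "time_s": time; "joint_pos": joint angles; "dq": joint speeds; "joint_torque": joint torques, N m; "ee_pos": TCP position; "orientation": TCP orientation; "ft_force": force on the tool from outside, world axes, zero at the start; "wrist_torque": the same for the moment, N m; "opening": finger opening in m.
Only numpy, scipy, OpenCV 4.12 (cv2) and the standard library are available. Lean on these libraries where they do the work, as an engineer would, in place of code of your own. Each camera call takes 0.05 s, during which the arm holds its last target. There are 200 camera calls.

### The job

The document camera's telescopic arm is still pushed in, so the lens is short of the index card on the desk. Press in the spring button on the side of the arm and draw the arm out until the button pops into a hole again, going on from hole to hole until it is locked in the one that brings the lens nearest over the middle of the card; then press the round shutter button on the foot to take the picture. The foot only stands on the desk by its weight: do not drag or tip it, and leave the things around it alone.

Things in the scene. Friction and masses are not known exactly. Their poses are not given: they have to be found in the camera images.
- stand: Document camera: weighted grey foot plate 170 x 220 mm, 20 mm high, loose on the desk (about 1.8 kg in all; a pull of some 9 N along the arm may drag it). Origin: centre of the foot's underside; z up. The telescopic arm runs level along the foot's -y, its axis at local x +45 mm, 160 mm above the desk. To draw it out is to move its sleeve along the foot's -y.
- mast_top (a point): Top centre of the mast's black head, 38 mm square, 180 mm above the desk, at local x +45, y +60 mm of the foot. From it the arm's dark inner tube (21 mm square, fixed) runs along the foot's -y into the sleeve.
- sleeve_mid (a point): Point on the axis of the sliding aluminium sleeve, half-way along it: 26 mm square outside, 142 mm long, wall 2 mm, with a black bead (32 mm square) at the mast end and the camera head at the other. In the side towards the foot's -x it has three round 14 mm holes; the spring button starts in the one next to the camera, the others follow towards the mast, unevenly, 24 to 50 mm apart, the second step the longer.
- grip_spot (a point): Point on the arm's axis level with the spring button, 160 mm above the desk, fixed to the foot (axes as the foot's). The sleeve can be gripped here from above across the foot's x axis, one finger pressing the button flush, the other on the plain side; the grip then holds and draws the sleeve.
- button_tip (a point): Nose of the spring button, a round-nosed 12 mm pin in the fixed inner tube that points to the foot's -x. Out (locked): 19.5 mm from the arm's axis, 6.5 mm proud of the sleeve. Pressed flush (13 mm, about 3 N) it slips under the hole's edge when the sleeve is drawn (5 to 6 N, then about 2 N), rides hidden 11 mm from the axis, pops out in the next hole and blocks the sleeve both ways (1 mm play).
- lens (a point): Centre of the lens's front face under the black camera head (54 wide, 62 long, 24 mm high), looking down at the desk from about 139 mm. It moves with the sleeve; at the start it lies 80 mm beyond grip_spot along the arm (foot's -y).
- card_mid (a point): Middle of the top of the index card, 125 x 75 x 1 mm, ruled, lying flat and fixed on the desk under the line of the arm, beyond the lens at the start.
- shutter_top (a point): Top centre of the round shutter button (22 mm across) on the foot, on the mast end towards the foot's -x side, 103 mm from the axis of the arm.
- shutter (a joint): Shutter button's travel: 0 up, 0.004 m fully down; it takes about 4 N and springs back.
- mug_mid (a point): Centre (half-way up, 50 mm) of a green and white mug, 78 x 109 x 101 mm, loose beside the foot: leave alone.
- correction_bottle_mid (a point): Centre (half-way up) of a small correction-fluid bottle, 30 mm across and 74 mm high, loose beyond the card: leave alone.
- notes_mid (a point): Centre (half-way up) of a pink pad of sticky notes, 67 x 67 x 20 mm, loose on the desk on the robot's side of the card: leave alone.

How it is judged (in metres and radians):
On the way, in this order (a step that is already met when the one before it is completed fails the run):
1. the arm is drawn out so that the lens is over the card's middle (within 28 mm) and the spring button has popped out of a hole (horizontal distance between lens and card_mid below 0.028 m and x of button_tip in the frame of stand below 0.0275 m), for 0.3 s.
2. with the arm locked there, the shutter button is pressed down (at least 3 of its 4 mm) (all of step 1 and value of joint shutter above 0.003 m), for 0.1 s.
At the end, for the whole second after the job is handed in: The lens stands within 28 mm (seen from above) of the card's middle, the spring button is popped out through a hole of the sleeve (its nose at least 17.5 mm from the arm's axis), the shutter button is up again, and the foot stands flat and at rest within 5 mm of where it was (all of step 1 and value of joint shutter below 0.001 m and distance of stand from where it was at the start of the episode below 0.005 m and angle between stand's own z axis and vertical below 0.03 rad and linear speed of stand below 0.01 m/s); the robot touches nothing.
It fails at once if the stand is dragged more than 5 mm (distance of stand from where it was at the start of the episode above 0.005 m).
It fails at once if the stand is tipped (more than 0.06 rad) (angle between stand's own z axis and vertical above 0.06 rad).
It fails at once if the mug is moved more than 25 mm (distance of mug_mid from where it was at the start of the episode above 0.025 m).
It fails at once if the correction bottle is moved more than 25 mm (distance of correction_bottle_mid from where it was at the start of the episode above 0.025 m).
It fails at once if the pad of notes is moved more than 25 mm (distance of notes_mid from where it was at the start of the episode above 0.025 m).
It also fails if it takes over 53 s, if anything falls off the work surface, if the arm or the gripper's body presses on something with over 40 N, if the wrist force passes 120 N, or if a joint passes its speed limit or range.

## Working session

There is one attempt and no reset: what is moved stays moved. The work goes in short steps, Python scripts to look and compute and a shell command to move; the robot and the scene stay as the last step left them, time stands still between calls to the robot, and variables do not carry over. Pictures are saved under pics/ and viewed, about 8 in all and at most 12, crops included, and the job is handed in when it is done.

```bash
mkdir -p pics; cat > h.py <<'E'
import numpy as np, cv2
from rig import arm
def shot(n):
    c=arm.read_camera(n); z=c["z_map"]; K=np.array(c["mtx"]); v,u=np.mgrid[:480,:640]
    p=np.stack([(u-K[0,2])/K[0,0]*z,-(v-K[1,2])/K[1,1]*z,-z],-1)
    c["P"]=p@np.array(c["rotation"]).T+np.array(c["eye"]); c["P"][z==0]=np.nan
    return c
def ray(c,u,v,h):
    K=np.array(c["mtx"]); d=np.array(c["rotation"])@np.array([(u-K[0,2])/K[0,0],-(v-K[1,2])/K[1,1],-1])
    e=np.array(c["eye"]); return e+d*(h-e[2])/d[2]
E
python3 - <<'E'
from h import *
for n in("side","top"):
    c=shot(n); cv2.imwrite(f"pics/{n}0.png",c["frame"]); np.savez(f"{n}0.npz",**c); print(n,np.round(c["eye"],3),np.round(c["rotation"],3).tolist(),np.array(c["mtx"]).round(1).tolist())
o=arm.get_obs(); print(o, arm.nose_length)
E
```

```text
Traceback (most recent call last):
  File "h.py", line 6, in shot
    c["P"]=p@np.array(c["rotation"]).T+np.array(c["eye"]); c["P"][z==0]=np.nan
           ~~~~~~~~~~~~~~~~~~~~~~~~~~~^~~~~~~~~~~~~~~~~~~
ValueError: operands could not be broadcast together with shapes (480,640) (3,)
```

```bash
python3 - <<'E'
from rig import arm
for n in("side","top"):
    c=arm.read_camera(n); print({k:(v if k not in("frame","z_map") else v.shape) for k,v in c.items()})
E
```

```text
{'frame': (480, 640, 3), 'z_map': (480, 640), 'mtx': array([[470.82828983,   0.        , 316.30469817],
       [  0.        , 470.82828983, 238.60162314],
       [  0.        ,   0.        ,   1.        ]]), 'eye': array([ 0.34564452, -0.68542384,  0.49634103]), 'rotation': array([ 68.02852411,   0.15444437, -12.81341633])}
{'frame': (480, 640, 3), 'z_map': (480, 640), 'mtx': array([[508.13769842,   0.        , 316.42887685],
       [  0.        , 508.13769842, 231.21444112],
       [  0.        ,   0.        ,   1.        ]]), 'eye': array([0.44344611, 0.135676  , 1.06905691]), 'rotation': array([  4.28597298,   0.53962822, -91.44745828])}
```

```bash
sed -i 's/^def shot/from scipy.spatial.transform import Rotation as Ro\ndef shot/; s/    c=arm.read_camera(n);/    c=arm.read_camera(n); c["rotation"]=Ro.from_euler("xyz",c["rotation"],degrees=True).as_matrix();/' h.py
python3 - <<'E'
from h import *
for n in("side","top"):
    c=shot(n); cv2.imwrite(f"pics/{n}0.png",c["frame"]); np.savez(f"{n}0.npz",**c)
    P=c["P"]; print(n,[ (np.round(np.nanmedian(P[r-3:r+4,q-3:q+4].reshape(-1,3),0),3)).tolist() for r,q in((100,100),(240,320),(400,500),(400,100))])
o=arm.get_obs(); print(o, arm.nose_length)
E
```

```text
side [[0.05, 0.825, 0.361], [0.53, 0.1, 0.169], [0.716, -0.223, 0.034], [0.149, -0.049, -0.001]]
top [[0.821, 0.605, -0.002], [0.504, 0.137, 0.017], [-0.027, -0.476, -0.75], [0.058, 0.831, -0.529]]
{'time_s': 0.25, 'joint_pos': array([72.42709419, 21.99186839,  0.94033122, 78.52949196, -0.36159166,
       79.53907096, -2.66434339]), 'dq': array([ 0.02900753, -0.12146882, -0.03753606, -0.24318116,  0.04003787,
        0.03260283,  0.08695421]), 'joint_torque': array([-9.20072234e-04, -6.26885819e+01,  8.42200164e-01, -3.71536660e+01,
        1.64738134e-02,  9.48475819e-03, -4.88336173e-05]), 'ee_pos': array([ 0.15084578, -0.60627942,  0.2477851 ]), 'orientation': array([-1.79942353e+02, -7.19550472e-04,  1.39706325e+01]), 'ft_force': array([ 0.36049794, -0.50037701,  1.30675181]), 'wrist_torque': array([ 0.03590557,  0.00779981, -0.01118313]), 'opening': 0.08559524104580248} 0.017
```

View pics/side0.png

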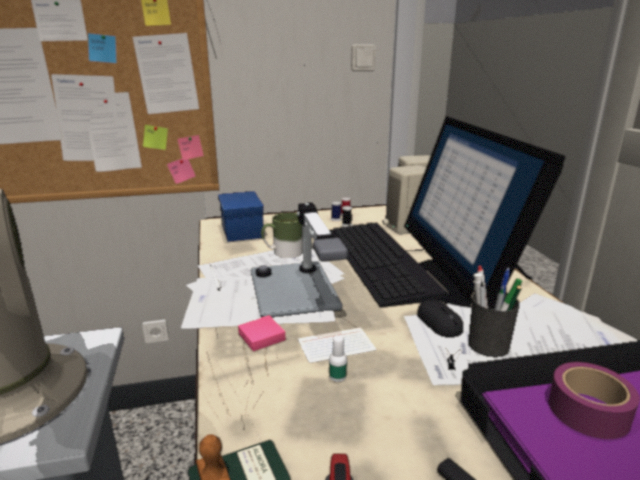

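View pics/top0.png

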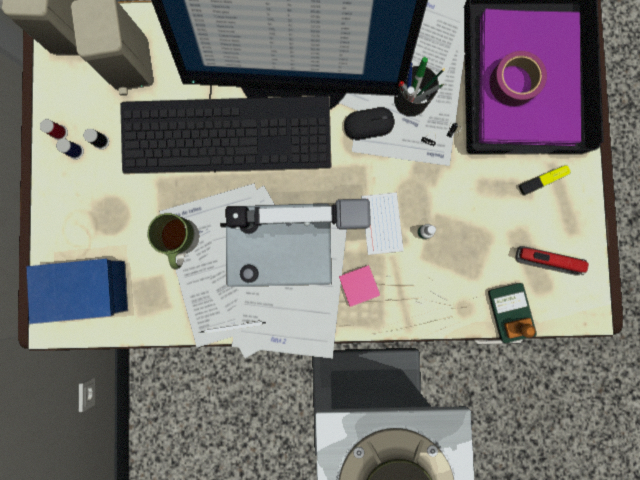

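```bash
python3 - <<'E'
from h import *
c=np.load("top0.npz"); P=c["P"]; F=c["frame"]; H=P[...,2]
v,u=np.mgrid[:480,:640]; roi=(u>215)&(u<375)&(v>190)&(v<300)
def rep(n,m):
    m=cv2.morphologyEx(m.astype(np.uint8),cv2.MORPH_OPEN,np.ones((3,3)))
    k,l,s,_=cv2.connectedComponentsWithStats(m); 
    i=1+np.argmax(s[1:,4]); m=l==i; Q=P[m]
    z=np.median(Q[:,2]); ct=max(cv2.findContours(m.astype(np.uint8),0,2)[0],key=len)[:,0,:]
    W=np.array([ray(c,a,b,z)[:2] for a,b in ct]); r=cv2.minAreaRect((W*1000).astype(np.float32)); print(n,s[i],"z",z.round(4),"rect mm",np.round(r[0],1),np.round(r[1],1),round(r[2],2)); return m
rep("foot",roi&(H>.012)&(H<.027))
rep("head/sleeve",roi&(H>.15)&(H<.2))
g=F.astype(int)
rep("alu",roi&(H>.15)&(H<.2)&(g.min(-1)>170))
rep("mast",roi&(H>.165)&(g.max(-1)<60)&(u<262))
rep("cam",roi&(H>.14)&(u>330)&(g.max(-1)<140))
rep("card",(u>360)&(u<408)&(v>185)&(v<262)&(g.min(-1)>200)&(H<.01))
rep("shutter",(u>232)&(u<265)&(v>258)&(v<290)&(g.max(-1)<75))
rep("pink",(g[...,2]-g[...,1]>80)&(u>330)&(u<390)&(v>255)&(v<315))
rep("mug",(u>140)&(u<200)&(v>205)&(v<275)&(H>.07))
rep("bottle",(u>405)&(u<445)&(v>215)&(v<245)&(H>.03))
rep("mon",(v<100)&(u>150)&(u<430)&(H>.1))
A=F[185:300,210:450]; cv2.imwrite("pics/crop0.png",cv2.resize(A,None,fx=3.3,fy=3.3,interpolation=cv2.INTER_CUBIC))
E
```

```text
foot [ 226  223  106   64 5951] z 0.0169 rect mm [476.5 224. ] [217.2 128.4] 89.71
head/sleeve [ 226  199  145   31 2887] z 0.1695 rect mm [542.7 174.8] [256.6  53.7] 88.51
alu [260 207  71  16 998] z 0.1701 rect mm [542.1 179.8] [ 25.2 125.2] 0.0
mast [226 207  22  20 376] z 0.1766 rect mm [540.3 283. ] [37.5 33.8] 88.51
cam [331 199  39  31 633] z 0.1674 rect mm [540.5  81.8] [67.8 53.8] 88.48
card [ 366  193   37   61 1448] z 0.0003 rect mm [538.    4.4] [124.7  73.4] 3.83
shutter [240 265  18  17 142] z nan rect mm [nan nan] [0. 0.] 0.0
pink [ 340  267   39   39 1006] z nan rect mm [nan nan] [0. 0.] 0.0
mug [148 213  44  56 665] z 0.0888 rect mm [511.2 433.3] [85.2 96.4] 64.64
bottle [420 224  16  15 176] z 0.0486 rect mm [514.8 -78.8] [28.6 29. ] 61.4
mon [  151     0   277    98 18789] z 0.2006 rect mm [833.7 183.8] [490.3 175.8] 88.26
```

View pics/crop0.png

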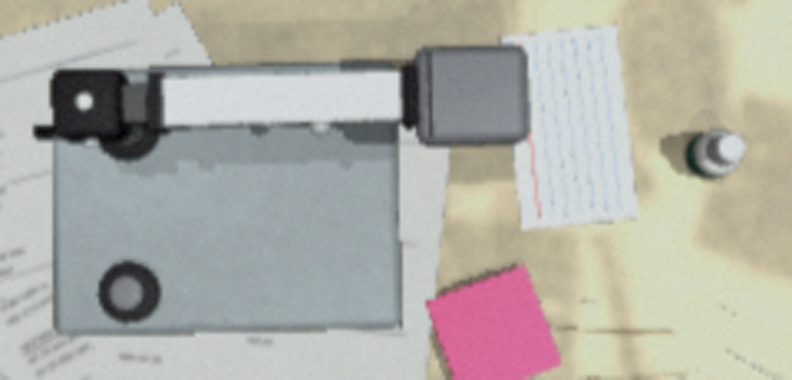

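```bash
python3 - <<'E'
from h import *
c=np.load("top0.npz"); P=c["P"]; F=c["frame"].astype(int); H=P[...,2]
W=lambda uv,z:np.array([ray(c,a,b,z)[:2] for a,b in uv])
def sub(line,axis,rng,idx,z,lab):
    # strongest gradient along axis at each idx, subpixel by parabola
    g=cv2.GaussianBlur(c["frame"],(0,0),1).astype(float).sum(-1); uv=[]
    for i in idx:
        s=g[rng[0]:rng[1],i] if axis==0 else g[i,rng[0]:rng[1]]
        d=np.abs(np.gradient(s)); k=np.clip(np.argmax(d),1,len(d)-2); a,b,e=d[k-1:k+2]; q=rng[0]+k+.5*(a-e)/(a-2*b+e+1e-9)
        uv.append((i,q) if axis==0 else (q,i))
    w=W(uv,z)*1000; f=cv2.fitLine(w.astype(np.float32),cv2.DIST_HUBER,0,.01,.01).ravel(); print(lab,f[2:].round(1),"ang",round(np.degrees(np.arctan2(f[1],f[0])),2),"sd",np.std(w,0).round(1))
sub(0,0,(278,292),range(262,325),.02,"foot -x edge")
sub(0,1,(325,337),range(235,280),.02,"foot -y edge")
sub(0,1,(220,232),range(235,280),.02,"foot +y edge")
sub(0,0,(200,211),range(265,325),.173,"sleeve +x edge")
sub(0,0,(218,228),range(265,300),.173,"sleeve -x edge")
sub(0,1,(365,375),range(204,223),.172,"cam end")
sub(0,0,(193,203),range(343,363),.172,"cam +x")
sub(0,0,(225,235),range(343,363),.172,"cam -x")
sub(0,0,(201,209),range(230,244),.18,"mast +x")
sub(0,0,(222,230),range(236,244),.18,"mast -x")
sub(0,1,(222,230),range(209,220),.18,"mast +y")
for n,u,v,z in(("shutter",248,273,.03),("btn",307,223,.16),("hump",289,224,.16)): print(n,ray(c,u,v,z).round(4))
print(P[268:279,244:253,2].round(3))
print("cam top z",np.nanmedian(P[205:222,343:363,2]))
E
```

```text
foot -x edge [411.8 182.8] ang 89.28 sd [ 0.6 37.4]
foot -y edge [461.9 114.2] ang 0.4 sd [26.8  0.5]
foot +y edge [473.8 333.6] ang -0.69 sd [26.8  0.3]
sleeve +x edge [555.4 166.2] ang 89.71 sd [ 1.9 30.8]
sleeve -x edge [529.5 201.2] ang -89.86 sd [ 0.3 17.9]
cam end [543.1  46.7] ang 0.95 sd [9.8 0.2]
cam +x [568.5  73.1] ang 88.94 sd [ 0.2 10.2]
cam -x [512.9  82.8] ang 89.17 sd [ 0.2 10.2]
mast +x [559.4 280.9] ang 89.39 sd [0.1 7.1]
mast -x [519.7 277.4] ang 65.99 sd [1.9 4. ]
mast +y [544.2 302.7] ang 3.31 sd [5.6 0.5]
shutter [0.4397 0.2853 0.03  ]
btn [0.527  0.1591 0.16  ]
hump [0.526  0.1915 0.16  ]
[[0.03  0.029 0.033 0.029 0.031 0.027 0.028 0.029 0.028]
 [0.029 0.032 0.038 0.039 0.033 0.039 0.04  0.032 0.028]
 [0.029 0.039 0.035 0.037 0.037 0.035 0.037 0.035 0.031]
 [0.038 0.035 0.035 0.035 0.036 0.04  0.04  0.038 0.038]
 [0.037 0.04  0.038 0.038 0.036 0.036 0.036 0.036 0.037]
 [0.039 0.037 0.038 0.035 0.035 0.033 0.04  0.038 0.033]
 [0.036 0.036   nan 0.038 0.034 0.038 0.035 0.034 0.037]
 [0.038 0.036 0.038 0.034 0.043 0.039 0.036 0.038 0.037]
 [0.037 0.037 0.038 0.036 0.037 0.039 0.034 0.039 0.037]
 [0.03  0.041 0.039 0.037 0.04  0.036 0.04  0.039 0.034]
 [0.029 0.028 0.038 0.035 0.038 0.035 0.037 0.032 0.031]]
cam top z 0.16821280885306988
```

```bash
python3 -m inch '[[0.05,0,-0.006,0,0,-0.083],[0.05,0,-0.006,0,0,-0.083],[0.05,0,-0.006,0,0,-0.083],[0.05,0,-0.006,0,0,-0.083],[0.05,0,-0.006,0,0,-0.083],[0.05,0,-0.006,0,0,-0.083],[0.05,0,-0.006,0,0,-0.083],[0.05,0,-0.006,0,0,-0.083],[0.05,0,-0.006,0,0,-0.083],[0.05,0,-0.006,0,0,-0.083]]' 0
```

```text
time_s: 1.25
ee_pos: [0.5394, -0.3311, 0.3021]
orientation: [-179.5, 0.1, 62.1]
ft_force: [1.8, -0.4, 0.6]
opening: 0.0854
```

```bash
python3 -m inch '[[0.044,-0.023,0,0,0,-0.079],[0.046,-0.018,0,0,0,-0.079],[0.048,-0.014,0,0,0,-0.079],[0.049,-0.01,0,0,0,-0.079],[0.05,-0.006,0,0,0,-0.079],[0.05,-0.002,0,0,0,-0.079],[0.05,0,0,0,0,0],[0.05,0,0,0,0,0],[0.05,0,0,0,0,0],[0.03,0,0,0,0,0]]'
```

```text
time_s: 2.25
ee_pos: [0.5454, 0.1533, 0.303]
orientation: [-179.6, -0.2, 90.9]
ft_force: [0.4, -0.2, 0.1]
opening: 0.0853
```

```bash
python3 -m inch '[[0.0055,-0.004,0.03,0,0,0.028],[0,0,0.03,0,0,0],[0,0,0,0,0,0]]'
```

```text
time_s: 2.55
ee_pos: [0.539, 0.1678, 0.2426]
orientation: [-179.7, -0.4, 89.9]
ft_force: [0.0, -1.6, -0.2]
opening: 0.085
```

```bash
python3 -m inch '[[-0.0085,0.0023,0,0,0,0.01],[0,0,0,0,0,0],[0,0,0.03,0,0,0],[0,0,0.03,0,0,0],[0,0,0.015,0,0,0],[0,0,0,0,0,0],[0,0,0,0,0,0]]' 0.35
```

```text
time_s: 3.25
ee_pos: [0.5481, 0.1548, 0.1757]
orientation: [179.5, -0.5, 88.7]
ft_force: [-0.6, 0.8, 0.9]
opening: 0.0555
```

```bash
python3 -m inch '[[0,-0.006,0,0,0,0]]'; python3 -m inch '[[0,0,0,0,0,0]]'; python3 -m inch '[[0,0,0,0,0,0]]'; python3 -c "
from h import *
c=shot('top'); cv2.imwrite('pics/a.png',cv2.resize(c['frame'][150:300,210:410],None,fx=4,fy=4)); print(arm.get_obs()['ee_pos'])"
```

```text
time_s: 3.35
ee_pos: [0.5432, 0.1546, 0.1771]
orientation: [179.4, -0.5, 88.7]
ft_force: [-0.1, -0.6, -0.7]
opening: 0.0555
time_s: 3.45
ee_pos: [0.5431, 0.1549, 0.1785]
orientation: [179.3, -0.5, 88.7]
ft_force: [-0.1, -0.5, 1.2]
opening: 0.0553
time_s: 3.55
ee_pos: [0.5436, 0.155, 0.1797]
orientation: [179.2, -0.5, 88.7]
ft_force: [-0.1, -0.5, 0.5]
opening: 0.0557
[0.54356418 0.15508918 0.17970889]
```

```bash
python3 -m inch '[[0.004,-0.0022,0.012,0.014,-0.009,-0.01],[0,0,0.010,0.002,0,0]]'; python3 -m inch '[[0,0,0.0013,0.002,0,0]]'
```

```text
time_s: 3.8
ee_pos: [0.5425, 0.16, 0.1585]
orientation: [179.9, -0.0, 89.3]
ft_force: [-0.2, -0.1, 0.5]
opening: 0.0553
time_s: 3.9
ee_pos: [0.5417, 0.1599, 0.1552]
orientation: [-179.8, 0.0, 89.3]
ft_force: [0.8, -1.0, -1.0]
opening: 0.0554
```

View pics/a.png

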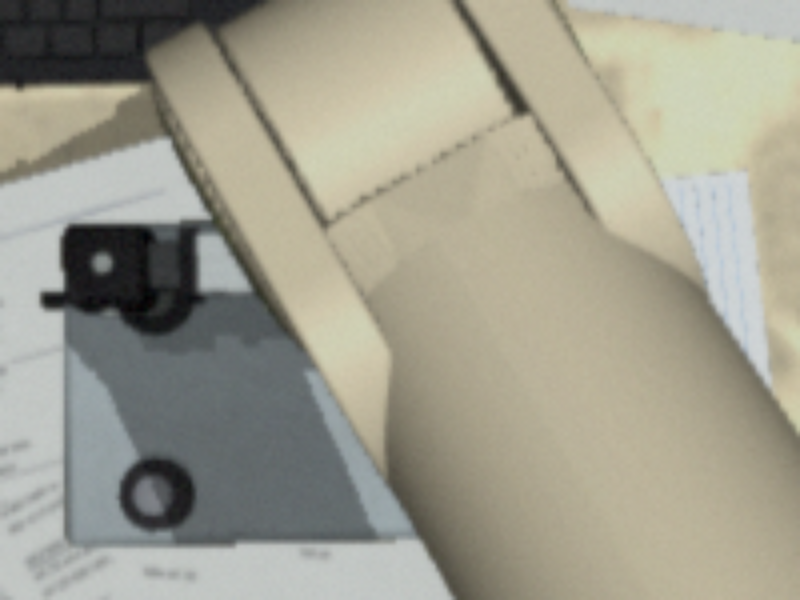

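```bash
python3 -m inch '[[-0.001,0,-0.003,0,0,0],[0,0,0,0,0,0],[0,0,0.001,0.002,0,0]]' 0.53;  python3 -m inch '[[0,0,0.0013,0.002,0,0]]'
```

```text
time_s: 4.2
ee_pos: [0.5412, 0.159, 0.1562]
orientation: [-179.5, 0.0, 89.3]
ft_force: [-0.1, -0.1, 0.7]
opening: 0.0402
time_s: 4.3
ee_pos: [0.5414, 0.159, 0.1551]
orientation: [-179.4, 0.0, 89.3]
ft_force: [-0.1, -0.2, 0.4]
opening: 0.0404
```

```bash
python3 -m inch '[[0,0,-0.003,-0.008,0,0],[0,0,0,0,0,0]]' 0.63; python3 -m inch '[[0,0,0,0,0,0]]'; python3 -m inch '[[0,0,0,0,0,0]]' 0.67; python3 -m inch '[[0,0,0,0,0,0]]'
```

```text
time_s: 4.5
ee_pos: [0.5407, 0.1588, 0.1579]
orientation: [-179.8, 0.0, 89.3]
ft_force: [-1.6, 0.9, 1.7]
opening: 0.0314
time_s: 4.6
ee_pos: [0.5405, 0.1588, 0.158]
orientation: [-179.8, 0.0, 89.3]
ft_force: [-1.1, 0.2, -0.5]
opening: 0.0315
time_s: 4.7
ee_pos: [0.541, 0.1588, 0.1583]
orientation: [-179.9, 0.0, 89.3]
ft_force: [2.4, -0.7, -0.7]
opening: 0.0282
time_s: 4.8
ee_pos: [0.5411, 0.1588, 0.1583]
orientation: [-179.9, 0.0, 89.3]
ft_force: [-0.8, -0.1, -1.2]
opening: 0.0282
```

```bash
python3 -m inch '[[0,0,0,0,0,0]]' 0.7; python3 -m inch '[[0,0,0,0,0,0]]'; python3 -m inch '[[0,0,0,0,0,0]]' 0.73; python3 -m inch '[[0,0,0,0,0,0]]'
```

```text
time_s: 4.9
ee_pos: [0.5417, 0.1587, 0.1585]
orientation: [-180.0, 0.0, 89.3]
ft_force: [2.1, 0.4, -0.6]
opening: 0.0259
time_s: 5.0
ee_pos: [0.5417, 0.1587, 0.1585]
orientation: [-180.0, 0.0, 89.3]
ft_force: [-0.1, 0.8, -1.1]
opening: 0.0259
time_s: 5.1
ee_pos: [0.5417, 0.1587, 0.1586]
orientation: [-180.0, 0.0, 89.3]
ft_force: [0.2, -0.1, 0.3]
opening: 0.025
time_s: 5.2
ee_pos: [0.5417, 0.1587, 0.1587]
orientation: [-180.0, 0.0, 89.3]
ft_force: [1.1, -0.6, -0.8]
opening: 0.0252
```

```bash
for i in 1 2 3 4; do python3 -m inch '[[-0.003,0,0,0,0,0]]' | tr '\n' ' '; echo; done
```

```text
time_s: 5.3 ee_pos: [0.5417, 0.1568, 0.1587] orientation: [-180.0, -0.1, 89.4] ft_force: [2.4, 3.9, -2.4] opening: 0.025 
time_s: 5.4 ee_pos: [0.5416, 0.1547, 0.1587] orientation: [180.0, -0.2, 89.4] ft_force: [2.3, 6.1, -1.8] opening: 0.025 
time_s: 5.5 ee_pos: [0.5414, 0.1533, 0.1587] orientation: [180.0, -0.3, 89.5] ft_force: [1.8, 8.3, -2.5] opening: 0.0254 
time_s: 5.6 ee_pos: [0.5412, 0.1521, 0.1588] orientation: [180.0, -0.5, 89.5] ft_force: [3.0, 8.8, -0.9] opening: 0.0252
```

```bash
cat > foot.py <<'E'
from h import *
import sys
def edges(c):
    g=cv2.GaussianBlur(c["frame"],(0,0),1).astype(float).sum(-1)
    o=[]
    for i in range(262,281):
        s=g[i,220:232]; d=np.abs(np.gradient(s)); k=np.clip(np.argmax(d),1,10); a,b,e=d[k-1:k+2]; o.append(ray(c,220+k+.5*(a-e)/(a-2*b+e+1e-9),i,.02)[1])
    x=[]
    for i in range(232,262):
        s=g[278:292,i]; d=np.abs(np.gradient(s)); k=np.clip(np.argmax(d),1,12); a,b,e=d[k-1:k+2]; x.append(ray(c,i,278+k+.5*(a-e)/(a-2*b+e+1e-9),.02)[0])
    return np.median(o)*1000,np.median(x)*1000
a=edges(np.load("top0.npz")); c=shot("top"); b=edges(c); print("foot +y edge, -x edge mm: start",np.round(a,2),"now",np.round(b,2))
M=[cv2.cvtColor(f[205:292,222:252],cv2.COLOR_BGR2GRAY).astype(np.float32) for f in(np.load("top0.npz")["frame"],c["frame"])]
print("mast/shutter px shift",cv2.phaseCorrelate(M[0][:22],M[1][:22]),cv2.phaseCorrelate(M[0][50:],M[1][50:]))
if len(sys.argv)>1: cv2.imwrite(sys.argv[1],cv2.resize(c["frame"][185:300,210:450],None,fx=3.3,fy=3.3,interpolation=cv2.INTER_CUBIC))
E
python3 foot.py; python3 -c "
from h import *
print(arm.get_obs()['ft_force'],arm.get_obs()['ee_pos'])"
```

```text
foot +y edge, -x edge mm: start [333.91 421.14] now [331.85 421.3 ]
mast/shutter px shift ((0.7526001139620231, -0.3863321512435025), 0.9640666935178969) ((0.324634552545243, -0.18009154177860154), 0.9799662272135417)
[ 1.92749266  7.07545467 -2.76237747] [0.54123162 0.15186142 0.15880916]
```

```bash
cat > side.py <<'E'
from h import *
import sys
a=np.load("side0.npz"); c=shot("side")
for P,n in((a["P"],"start"),(c["P"],"now")):
    m=(P[...,2]>.150)&(P[...,2]<.165)&(P[...,0]>.52)&(P[...,0]<.562)&(P[...,1]<.12)&(P[...,1]>-.06); Q=P[m]; y0=np.percentile(Q[:,1],20) if len(Q) else 0
    print(n,"cam front n",len(Q),"y med/20%",np.round([np.median(Q[:,1]),y0],4) if len(Q) else None)
if len(sys.argv)>1: cv2.imwrite(sys.argv[1],cv2.resize(c["frame"][190:330,230:400],None,fx=4,fy=4,interpolation=cv2.INTER_CUBIC))
E
python3 side.py pics/s1.png; python3 foot.py pics/t1.png
```

```text
start cam front n 184 y med/20% [0.05   0.0486]
now cam front n 183 y med/20% [0.0429 0.0419]
foot +y edge, -x edge mm: start [333.91 421.14] now [331.83 421.28]
mast/shutter px shift ((0.8060840348092864, -0.20841234427375888), 1.002794329656495) ((0.477268096568233, -0.10816756561554897), 0.9896614118417104)
```

View pics/s1.png

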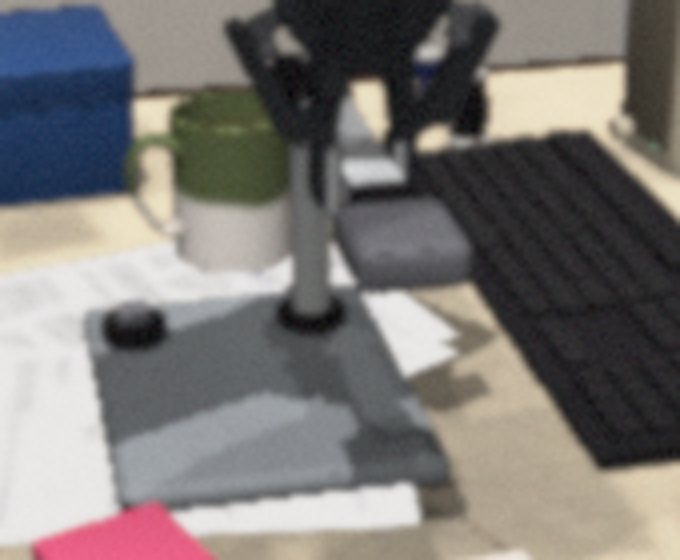

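```bash
for i in 1 2; do python3 -m inch '[[-0.002,0,0.003,0,0,0]]' | tr '\n' ' '; echo; done;  python3 foot.py;python3 side.py
```

```text
time_s: 5.85 ee_pos: [0.5413, 0.1521, 0.1583] orientation: [179.9, -0.6, 89.6] ft_force: [-13.0, 1.7, 36.5] opening: 0.0249 
time_s: 5.95 ee_pos: [0.5413, 0.1521, 0.1585] orientation: [179.8, -0.7, 89.6] ft_force: [-11.1, 4.6, 26.9] opening: 0.0252 
foot +y edge, -x edge mm: start [333.91 421.14] now [331.86 417.11]
mast/shutter px shift ((0.9820251239654283, -0.18369041387441953), 0.9285411371125115) ((0.4826289187413746, -0.06849892590972928), 0.9844731418291728)
start cam front n 184 y med/20% [0.05   0.0486]
now cam front n 183 y med/20% [0.0431 0.042 ]
```

```bash
python3 -m inch '[[0,0,-0.002,0,0,0]]' 0.71| tr '\n' ' '; echo; python3 -m inch '[[0,0,0,0,0,0]]' | tr '\n' ' ';echo; for i in 1 2; do python3 -m inch '[[-0.002,0,0,0,0,0]]' | tr '\n' ' '; echo; done;  python3 foot.py;python3 side.py
```

```text
time_s: 6.15 ee_pos: [0.5401, 0.1522, 0.1601] orientation: [179.9, -0.7, 89.7] ft_force: [0.7, 1.3, -17.6] opening: 0.025 
time_s: 6.25 ee_pos: [0.5399, 0.1513, 0.1594] orientation: [179.9, -0.6, 89.6] ft_force: [6.5, 2.0, -7.4] opening: 0.025 
time_s: 6.35 ee_pos: [0.5402, 0.1498, 0.159] orientation: [179.9, -0.7, 89.6] ft_force: [3.9, 7.3, -4.1] opening: 0.0249 
time_s: 6.45 ee_pos: [0.5403, 0.1486, 0.1588] orientation: [179.9, -0.8, 89.6] ft_force: [3.3, 3.5, -2.8] opening: 0.025 
foot +y edge, -x edge mm: start [333.91 421.14] now [331.7  417.14]
mast/shutter px shift ((2.0783378069578546, -0.2421454318678169), 1.0264104955726199) ((1.1071729588057657, -0.25295869351878153), 0.9371376768747965)
start cam front n 184 y med/20% [0.05   0.0486]
now cam front n 187 y med/20% [0.0388 0.0376]
```

```bash
cat > foot2.py <<'E'
from h import *
A=[np.load("top0.npz")]+[shot("top") for _ in range(2)]
def dot(c):
    g=cv2.cvtColor(c["frame"],6).astype(float)[210:222,230:242]; w=np.clip(g-70,0,None); v,u=np.mgrid[210:222,230:242]; return ray(c,(w*u).sum()/w.sum(),(w*v).sum()/w.sum(),.18)[:2]*1000
def ring(c):
    g=cv2.cvtColor(c["frame"],6).astype(float)[260:288,234:264]; w=np.clip(75-g,0,None); 
    _,l,s,_=cv2.connectedComponentsWithStats((w>0).astype(np.uint8)); 
    ct=max(cv2.findContours((w>0).astype(np.uint8),0,1)[0],key=cv2.contourArea); (x,y),r=cv2.minEnclosingCircle(ct); return np.r_[ray(c,234+x,260+y,.025)[:2]*1000,r]
def tm(c,r):
    t=cv2.cvtColor(A[0]["frame"],6)[r[0]:r[1],r[2]:r[3]]; g=cv2.cvtColor(c["frame"],6)
    k=4; m=cv2.matchTemplate(cv2.resize(g[r[0]-6:r[1]+6,r[2]-6:r[3]+6],None,fx=k,fy=k,interpolation=2),cv2.resize(t,None,fx=k,fy=k,interpolation=2),5); p=np.unravel_index(m.argmax(),m.shape); return (p[1]/k-6,p[0]/k-6,round(m.max(),3))
for c in A: print("dot",dot(c).round(1),"ring",ring(c).round(1),"tm mast",tm(c,(204,226,224,246)),"tm shutter",tm(c,(262,285,238,262)),"tm corner",tm(c,(278,292,222,240)), "ref kbd",tm(c,(120,150,124,160)))
E
python3 foot2.py; python3 foot.py pics/t2.png
```

```text
dot [542.2 284.8] ring [439.4 284.6   8.9] tm mast (np.float64(0.0), np.float64(0.0), np.float32(1.0)) tm shutter (np.float64(0.0), np.float64(0.0), np.float32(1.0)) tm corner (np.float64(0.0), np.float64(0.0), np.float32(0.999)) ref kbd (np.float64(0.0), np.float64(0.0), np.float32(0.998))
dot [542.2 280.6] ring [438.7 281.5   9.5] tm mast (np.float64(2.5), np.float64(0.0), np.float32(0.954)) tm shutter (np.float64(1.5), np.float64(-0.25), np.float32(0.88)) tm corner (np.float64(1.0), np.float64(-0.25), np.float32(0.973)) ref kbd (np.float64(0.0), np.float64(0.0), np.float32(0.91))
dot [542.2 280.6] ring [439.6 281.6   9.4] tm mast (np.float64(2.5), np.float64(0.0), np.float32(0.953)) tm shutter (np.float64(1.5), np.float64(-0.25), np.float32(0.88)) tm corner (np.float64(1.0), np.float64(-0.25), np.float32(0.971)) ref kbd (np.float64(0.0), np.float64(0.0), np.float32(0.905))
foot +y edge, -x edge mm: start [333.91 421.14] now [331.7  417.13]
mast/shutter px shift ((2.0852488626441676, -0.261150141419888), 1.1029893252584668) ((0.8345624627673267, -0.21358943528781893), 0.9140257032712301)
```

View pics/t2.png

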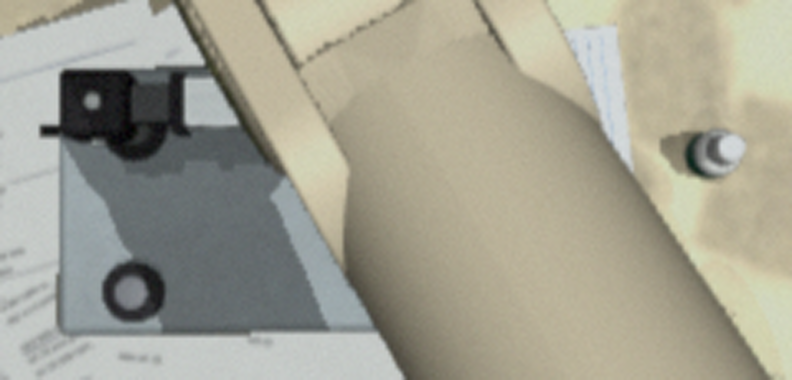

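```bash
python3 -m inch '[[0,0,0.0005,0,-0.006,0]]' | tr '\n' ' '; echo; python3 -m inch '[[0,0,0,0,-0.006,0]]' | tr '\n' ' ';echo;  python3 foot2.py|tail -1; python3 foot.py;python3 side.py
```

```text
time_s: 6.8 ee_pos: [0.5404, 0.1468, 0.1587] orientation: [179.9, -0.3, 89.5] ft_force: [-2.3, 2.5, 7.4] opening: 0.0254 
time_s: 6.9 ee_pos: [0.5404, 0.1469, 0.1588] orientation: [179.9, 0.0, 89.5] ft_force: [1.7, 0.5, -1.8] opening: 0.0252 
dot [542.1 280.7] ring [439.6 281.6   9.4] tm mast (np.float64(2.5), np.float64(0.0), np.float32(0.955)) tm shutter (np.float64(1.5), np.float64(-0.25), np.float32(0.878)) tm corner (np.float64(1.0), np.float64(-0.25), np.float32(0.971)) ref kbd (np.float64(0.0), np.float64(0.0), np.float32(0.91))
foot +y edge, -x edge mm: start [333.91 421.14] now [331.7  412.97]
mast/shutter px shift ((1.9047322505947868, -0.18991981269853575), 1.090034592565563) ((0.7907827266902245, -0.16035149335342425), 0.9098028763135274)
start cam front n 184 y med/20% [0.05   0.0486]
now cam front n 182 y med/20% [0.0379 0.0366]
```

```bash
for i in 1 2 3 4; do python3 -m inch '[[-0.002,0,0,0,-0.001,0]]' | tr '\n' ' '; echo; done;  python3 foot2.py|tail -1; python3 foot.py;python3 side.py
```

```text
time_s: 7.2 ee_pos: [0.5404, 0.1458, 0.1587] orientation: [179.9, 0.0, 89.5] ft_force: [1.5, 4.3, -2.0] opening: 0.0251 
time_s: 7.3 ee_pos: [0.5404, 0.1444, 0.1587] orientation: [179.9, 0.0, 89.6] ft_force: [2.0, 3.7, -1.0] opening: 0.0252 
time_s: 7.4 ee_pos: [0.5404, 0.1428, 0.1587] orientation: [179.9, 0.0, 89.6] ft_force: [1.8, 3.8, -1.8] opening: 0.0248 
time_s: 7.5 ee_pos: [0.5403, 0.1409, 0.1587] orientation: [179.9, 0.1, 89.6] ft_force: [0.5, 2.9, -1.8] opening: 0.0251 
dot [542.1 280.6] ring [438.8 281.2   9.4] tm mast (np.float64(2.5), np.float64(0.0), np.float32(0.954)) tm shutter (np.float64(1.5), np.float64(-0.25), np.float32(0.882)) tm corner (np.float64(1.0), np.float64(-0.25), np.float32(0.971)) ref kbd (np.float64(0.0), np.float64(0.0), np.float32(0.913))
foot +y edge, -x edge mm: start [333.91 421.14] now [331.66 417.14]
mast/shutter px shift ((2.004883372194035, -0.1853075553593868), 1.0846236672666338) ((0.835683403417752, -0.08724814669300684), 0.8656738754113515)
start cam front n 184 y med/20% [0.05   0.0486]
now cam front n 189 y med/20% [0.0312 0.0303]
```

```bash
for i in 1 2 3 4 5; do python3 -m inch '[[-0.002,0,0,0,-0.0002,0]]' | tr '\n' ' '; echo; done
```

```text
time_s: 7.8 ee_pos: [0.5403, 0.1386, 0.1587] orientation: [179.9, 0.1, 89.6] ft_force: [1.3, 3.0, -2.0] opening: 0.0251 
time_s: 7.9 ee_pos: [0.5403, 0.1366, 0.1587] orientation: [179.9, 0.1, 89.6] ft_force: [2.5, 2.7, -1.8] opening: 0.0248 
time_s: 8.0 ee_pos: [0.5403, 0.1345, 0.1587] orientation: [179.9, 0.1, 89.6] ft_force: [0.7, 1.4, -1.1] opening: 0.025 
time_s: 8.1 ee_pos: [0.5403, 0.1319, 0.1587] orientation: [179.9, 0.2, 89.6] ft_force: [0.4, -0.1, -0.9] opening: 0.025 
time_s: 8.2 ee_pos: [0.5402, 0.1294, 0.1587] orientation: [179.9, 0.2, 89.6] ft_force: [1.0, 1.2, 0.1] opening: 0.0248
```

```bash
for i in 1 2 3 4; do python3 -m inch '[[-0.0015,0,0,0,-0.001,0]]' | tr '\n' ' '; echo; done; python3 foot2.py|tail -1; python3 side.py
```

```text
time_s: 8.3 ee_pos: [0.5402, 0.1282, 0.1587] orientation: [179.9, 0.2, 89.6] ft_force: [2.0, 7.4, -3.4] opening: 0.0251 
time_s: 8.4 ee_pos: [0.5401, 0.1281, 0.1587] orientation: [179.8, 0.1, 89.6] ft_force: [2.2, 6.5, -4.8] opening: 0.0249 
time_s: 8.5 ee_pos: [0.5401, 0.128, 0.1588] orientation: [179.8, 0.1, 89.7] ft_force: [2.5, 6.9, -3.8] opening: 0.0254 
time_s: 8.6 ee_pos: [0.5401, 0.128, 0.1587] orientation: [179.8, 0.0, 89.8] ft_force: [3.0, 6.8, -3.6] opening: 0.0249 
dot [542.3 280.6] ring [440.6 281.6   9.2] tm mast (np.float64(2.5), np.float64(0.0), np.float32(0.978)) tm shutter (np.float64(1.5), np.float64(-0.25), np.float32(0.895)) tm corner (np.float64(1.75), np.float64(-0.25), np.float32(0.922)) ref kbd (np.float64(0.0), np.float64(0.0), np.float32(0.907))
start cam front n 184 y med/20% [0.05   0.0486]
now cam front n 228 y med/20% [0.0195 0.0183]
```

```bash
for i in 1 2 3 4; do python3 -m inch '[[0.0015,0,0,0,0,0]]' | tr '\n' ' '; echo; done; python3 foot2.py|tail -1; python3 side.py
```

```text
time_s: 8.85 ee_pos: [0.5401, 0.129, 0.1587] orientation: [179.8, 0.0, 89.7] ft_force: [0.2, -1.3, 0.3] opening: 0.0248 
time_s: 8.95 ee_pos: [0.5402, 0.1296, 0.1587] orientation: [179.8, 0.1, 89.7] ft_force: [-0.3, -2.0, 0.3] opening: 0.0247 
time_s: 9.05 ee_pos: [0.5402, 0.1302, 0.1587] orientation: [179.8, 0.2, 89.6] ft_force: [-0.3, -1.0, 0.2] opening: 0.025 
time_s: 9.15 ee_pos: [0.5403, 0.1309, 0.1587] orientation: [179.8, 0.2, 89.6] ft_force: [1.0, -3.0, 0.9] opening: 0.0248 
dot [542.  281.1] ring [439.6 281.4   9.3] tm mast (np.float64(2.25), np.float64(0.0), np.float32(0.972)) tm shutter (np.float64(1.5), np.float64(0.0), np.float32(0.886)) tm corner (np.float64(1.75), np.float64(-0.25), np.float32(0.923)) ref kbd (np.float64(0.0), np.float64(0.0), np.float32(0.911))
start cam front n 184 y med/20% [0.05   0.0486]
now cam front n 211 y med/20% [0.0221 0.021 ]
```

```bash
for i in 1 2 3 4; do python3 -m inch '[[0.0025,0,0,0,0.001,0]]' | tr '\n' ' '; echo; done; python3 foot2.py|tail -1; python3 side.py
```

```text
time_s: 9.4 ee_pos: [0.5409, 0.1319, 0.1587] orientation: [179.8, 0.3, 89.5] ft_force: [3.5, -8.3, 0.2] opening: 0.0252 
time_s: 9.5 ee_pos: [0.5411, 0.1323, 0.1587] orientation: [179.8, 0.4, 89.4] ft_force: [-2.1, -11.2, 3.7] opening: 0.0251 
time_s: 9.6 ee_pos: [0.5412, 0.1323, 0.1587] orientation: [179.8, 0.5, 89.4] ft_force: [-2.8, -10.9, 4.9] opening: 0.0251 
time_s: 9.7 ee_pos: [0.5412, 0.1323, 0.1587] orientation: [179.9, 0.7, 89.3] ft_force: [-2.4, -11.6, 4.5] opening: 0.0255 
dot [541.9 282.4] ring [439.6 281.6   9.4] tm mast (np.float64(1.5), np.float64(0.0), np.float32(0.972)) tm shutter (np.float64(1.5), np.float64(0.0), np.float32(0.883)) tm corner (np.float64(1.0), np.float64(-0.25), np.float32(0.975)) ref kbd (np.float64(0.0), np.float64(0.0), np.float32(0.904))
start cam front n 184 y med/20% [0.05   0.0486]
now cam front n 201 y med/20% [0.0234 0.0221]
```

```bash
for i in 1 2 3; do python3 -m inch '[[0.0045,0,0,0,0.004,0]]' | tr '\n' ' '; echo; done; python3 foot2.py|tail -1; python3 side.py
```

```text
time_s: 9.95 ee_pos: [0.5417, 0.133, 0.1588] orientation: [179.9, 0.8, 89.2] ft_force: [-1.1, -15.9, 6.9] opening: 0.025 
time_s: 10.05 ee_pos: [0.5421, 0.1337, 0.1588] orientation: [179.9, 0.8, 89.1] ft_force: [-0.9, -13.9, 4.3] opening: 0.0251 
time_s: 10.15 ee_pos: [0.5426, 0.1342, 0.1587] orientation: [179.9, 0.9, 89.0] ft_force: [-2.0, -13.8, 4.2] opening: 0.025 
dot [542.  284.3] ring [439.6 282.5   9.2] tm mast (np.float64(0.5), np.float64(0.0), np.float32(0.964)) tm shutter (np.float64(1.0), np.float64(-0.25), np.float32(0.882)) tm corner (np.float64(0.75), np.float64(0.0), np.float32(0.972)) ref kbd (np.float64(0.0), np.float64(0.0), np.float32(0.91))
start cam front n 184 y med/20% [0.05   0.0486]
now cam front n 199 y med/20% [0.0256 0.0247]
```

```bash
python3 -m inch '[[-0.002,0,0,0,0.012,0],[0,0,0,0,0,0],[0,0,0,0,0,0]]' 0.42; python3 foot2.py|tail -1; python3 side.py
```

```text
time_s: 10.6
ee_pos: [0.5427, 0.1334, 0.159]
orientation: [179.8, 0.1, 89.2]
ft_force: [0.7, 0.2, -0.7]
opening: 0.0495
dot [542.4 283.7] ring [439.8 282.5   9.2] tm mast (np.float64(0.5), np.float64(0.0), np.float32(0.973)) tm shutter (np.float64(0.75), np.float64(-0.25), np.float32(0.89)) tm corner (np.float64(0.75), np.float64(0.0), np.float32(0.97)) ref kbd (np.float64(0.0), np.float64(0.0), np.float32(0.909))
start cam front n 184 y med/20% [0.05   0.0486]
now cam front n 197 y med/20% [0.0249 0.0239]
```

```bash
python3 -m inch '[[0.013,-0.001,0,0,0,0],[0.012,0,0,0,0,0],[0,0,0,0,0,0]]'; python3 -m inch '[[0,0,0,0,0,0]]'
```

```text
time_s: 11.05
ee_pos: [0.5416, 0.1619, 0.159]
orientation: [179.8, 0.1, 89.3]
ft_force: [-0.7, 0.4, -0.1]
opening: 0.0495
time_s: 11.15
ee_pos: [0.5415, 0.1628, 0.159]
orientation: [179.8, 0.1, 89.4]
ft_force: [-0.5, 0.6, 0.5]
opening: 0.0496
```

```bash
python3 -m inch '[[-0.0036,0,0,0,0,0],[0,0,0,0,0,0]]' 0.63|tr '\n' ' '; python3 -m inch '[[0,0,0,0,0,0]]' 0.70|tr '\n' ' ';  python3 -m inch '[[0,0,0,0,0,0],[0,0,0,0,0,0]]' 0.75 |tr '\n' ' '; python3 foot2.py|tail -1
```

```text
time_s: 11.35 ee_pos: [0.5411, 0.1594, 0.1588] orientation: [179.8, 0.1, 89.4] ft_force: [-0.3, -0.4, 0.5] opening: 0.0319 time_s: 11.45 ee_pos: [0.5419, 0.1591, 0.1592] orientation: [179.7, 0.1, 89.4] ft_force: [3.3, 1.8, 0.7] opening: 0.0259 time_s: 11.65 ee_pos: [0.542, 0.1591, 0.1594] orientation: [179.7, 0.0, 89.4] ft_force: [1.5, 1.3, -0.5] opening: 0.0248 dot [542.3 283.2] ring [439.  283.    9.5] tm mast (np.float64(0.75), np.float64(0.0), np.float32(0.962)) tm shutter (np.float64(0.75), np.float64(-0.25), np.float32(0.869)) tm corner (np.float64(0.75), np.float64(0.0), np.float32(0.971)) ref kbd (np.float64(0.0), np.float64(0.0), np.float32(0.904))
```

Now draw with a slight downward load, slowly.

```bash
for i in 1 2 3 4; do python3 -m inch '[[-0.002,0,0.0007,0,-0.001,0]]' | tr '\n' ' '; echo; done; python3 foot2.py|tail -1; python3 side.py
```

```text
time_s: 11.85 ee_pos: [0.542, 0.1581, 0.1593] orientation: [179.7, 0.0, 89.4] ft_force: [-1.2, 3.4, 8.4] opening: 0.0252 
time_s: 11.95 ee_pos: [0.542, 0.1571, 0.1593] orientation: [179.7, 0.0, 89.5] ft_force: [-0.7, 3.6, 5.4] opening: 0.0251 
time_s: 12.05 ee_pos: [0.542, 0.156, 0.1593] orientation: [179.6, 0.0, 89.5] ft_force: [-0.1, 2.6, 6.0] opening: 0.025 
time_s: 12.15 ee_pos: [0.542, 0.155, 0.1593] orientation: [179.6, -0.0, 89.6] ft_force: [-0.4, 3.5, 4.8] opening: 0.0252 
dot [542.3 283.2] ring [439.2 282.7   9.4] tm mast (np.float64(0.75), np.float64(0.0), np.float32(0.961)) tm shutter (np.float64(0.75), np.float64(-0.25), np.float32(0.87)) tm corner (np.float64(0.75), np.float64(0.0), np.float32(0.968)) ref kbd (np.float64(0.0), np.float64(0.0), np.float32(0.906))
start cam front n 184 y med/20% [0.05   0.0486]
now cam front n 201 y med/20% [0.0201 0.0191]
```

```bash
for i in 1 2 3 4 5; do python3 -m inch '[[-0.002,0,0.0007,0.001,-0.001,0.001]]' | tr '\n' ' '; echo; done; python3 foot2.py|tail -1; python3 side.py
```

```text
time_s: 12.4 ee_pos: [0.542, 0.1541, 0.1594] orientation: [179.6, -0.0, 89.5] ft_force: [-0.1, 6.1, 4.7] opening: 0.0248 
time_s: 12.5 ee_pos: [0.542, 0.1537, 0.1593] orientation: [179.6, -0.1, 89.6] ft_force: [0.1, 7.3, 4.8] opening: 0.0252 
time_s: 12.6 ee_pos: [0.542, 0.1536, 0.1594] orientation: [179.6, -0.2, 89.6] ft_force: [0.0, 8.0, 4.0] opening: 0.0253 
time_s: 12.7 ee_pos: [0.5419, 0.1535, 0.1593] orientation: [179.6, -0.3, 89.6] ft_force: [0.6, 7.6, 4.6] opening: 0.0253 
time_s: 12.8 ee_pos: [0.542, 0.1535, 0.1594] orientation: [179.6, -0.4, 89.6] ft_force: [-0.1, 7.3, 3.5] opening: 0.0249 
dot [542.3 283.2] ring [439.  283.    9.5] tm mast (np.float64(0.75), np.float64(0.0), np.float32(0.961)) tm shutter (np.float64(0.75), np.float64(-0.25), np.float32(0.872)) tm corner (np.float64(0.75), np.float64(0.0), np.float32(0.971)) ref kbd (np.float64(0.0), np.float64(0.0), np.float32(0.911))
start cam front n 184 y med/20% [0.05   0.0486]
now cam front n 208 y med/20% [0.0192 0.0181]
```

```bash
for i in 1 2 3 4; do python3 -m inch '[[-0.003,0,0.001,0.001,-0.003,0]]' | tr '\n' ' '; echo; done; python3 foot2.py|tail -1; python3 side.py
```

```text
time_s: 13.05 ee_pos: [0.5419, 0.1532, 0.1593] orientation: [179.6, -0.4, 89.7] ft_force: [-1.0, 8.7, 6.8] opening: 0.0248 
time_s: 13.15 ee_pos: [0.542, 0.1524, 0.1593] orientation: [179.6, -0.3, 89.8] ft_force: [-0.7, 6.2, 7.4] opening: 0.0251 
time_s: 13.25 ee_pos: [0.5419, 0.1508, 0.1593] orientation: [179.6, -0.3, 89.9] ft_force: [-1.1, 3.4, 8.1] opening: 0.0252 
time_s: 13.35 ee_pos: [0.5419, 0.1487, 0.1593] orientation: [179.6, -0.2, 89.9] ft_force: [-2.0, 4.3, 9.3] opening: 0.0251 
dot [542.2 283.2] ring [439.1 282.4   9.5] tm mast (np.float64(0.75), np.float64(0.0), np.float32(0.96)) tm shutter (np.float64(1.0), np.float64(-0.25), np.float32(0.874)) tm corner (np.float64(0.75), np.float64(0.0), np.float32(0.969)) ref kbd (np.float64(0.0), np.float64(0.0), np.float32(0.906))
start cam front n 184 y med/20% [0.05   0.0486]
now cam front n 217 y med/20% [0.0136 0.0124]
```

```bash
for i in 1 2 3 4 5 6; do python3 -m inch '[[-0.0025,0,0,0.0005,-0.001,0.001]]' | tr '\n' ' '; echo; done
```

```text
time_s: 13.6 ee_pos: [0.5419, 0.146, 0.1594] orientation: [179.6, -0.1, 89.8] ft_force: [3.5, 4.4, -4.2] opening: 0.025 
time_s: 13.7 ee_pos: [0.5419, 0.1435, 0.1594] orientation: [179.7, -0.1, 89.7] ft_force: [1.9, 3.3, -0.2] opening: 0.025 
time_s: 13.8 ee_pos: [0.5419, 0.141, 0.1594] orientation: [179.7, -0.0, 89.6] ft_force: [0.7, 3.6, 1.6] opening: 0.025 
time_s: 13.9 ee_pos: [0.5419, 0.1384, 0.1594] orientation: [179.7, 0.0, 89.6] ft_force: [1.0, 4.3, 1.7] opening: 0.0251 
time_s: 14.0 ee_pos: [0.5419, 0.1359, 0.1594] orientation: [179.7, 0.1, 89.5] ft_force: [-0.1, 3.3, 1.7] opening: 0.0253 
time_s: 14.1 ee_pos: [0.5419, 0.1333, 0.1594] orientation: [179.8, 0.1, 89.5] ft_force: [1.7, 4.5, 0.9] opening: 0.0251
```

```bash
for i in 1 2 3 4; do python3 -m inch '[[-0.002,0,0.0003,0.0005,0,0.0005]]' | tr '\n' ' '; echo; done
```

```text
time_s: 14.2 ee_pos: [0.5419, 0.1312, 0.1593] orientation: [179.8, 0.1, 89.5] ft_force: [-1.0, 2.7, 5.5] opening: 0.0251 
time_s: 14.3 ee_pos: [0.5419, 0.1293, 0.1593] orientation: [179.8, 0.1, 89.5] ft_force: [-1.0, 1.3, 5.6] opening: 0.0248 
time_s: 14.4 ee_pos: [0.5419, 0.1272, 0.1593] orientation: [179.8, 0.1, 89.5] ft_force: [-0.1, 4.2, 4.8] opening: 0.0253 
time_s: 14.5 ee_pos: [0.5419, 0.1253, 0.1593] orientation: [179.8, 0.1, 89.4] ft_force: [-0.6, 4.9, 6.0] opening: 0.0251
```

```bash
for i in 1 2 3 4 5 ; do python3 -m inch '[[-0.002,0,0.0002,0,0,0]]' | tr '\n' ' '; echo; done
```

```text
time_s: 14.6 ee_pos: [0.5419, 0.1232, 0.1593] orientation: [179.8, 0.1, 89.5] ft_force: [-1.4, 3.2, 4.8] opening: 0.0247 
time_s: 14.7 ee_pos: [0.5419, 0.1209, 0.1593] orientation: [179.8, 0.1, 89.5] ft_force: [-1.3, 1.6, 6.6] opening: 0.0251 
time_s: 14.8 ee_pos: [0.5418, 0.1184, 0.1593] orientation: [179.8, 0.2, 89.5] ft_force: [-2.0, 1.1, 6.7] opening: 0.0251 
time_s: 14.9 ee_pos: [0.5418, 0.1156, 0.1593] orientation: [179.8, 0.2, 89.4] ft_force: [-1.3, 0.5, 6.3] opening: 0.0253 
time_s: 15.0 ee_pos: [0.5419, 0.1133, 0.1593] orientation: [179.8, 0.2, 89.4] ft_force: [-0.2, 9.2, 3.9] opening: 0.0249
```

```bash
python3 -m inch '[[-0.0015,0,0,0,0,0]]' | tr '\n' ' '; for i in 1 2 3; do python3 -m inch '[[0.0015,0,0,0,0,0]]' | tr '\n' ' '; echo; done;python3 foot2.py|tail -1; python3 side.py
```

```text
time_s: 15.1 ee_pos: [0.5417, 0.1129, 0.1594] orientation: [179.8, 0.1, 89.5] ft_force: [0.4, 9.5, 1.1] opening: 0.0252 time_s: 15.2 ee_pos: [0.5417, 0.1135, 0.1593] orientation: [179.8, 0.2, 89.4] ft_force: [-0.7, -1.9, 5.9] opening: 0.0246 
time_s: 15.3 ee_pos: [0.5418, 0.1137, 0.1593] orientation: [179.8, 0.3, 89.3] ft_force: [-2.1, -0.9, 6.3] opening: 0.0248 
time_s: 15.4 ee_pos: [0.5417, 0.1137, 0.1593] orientation: [179.8, 0.4, 89.2] ft_force: [-2.1, -1.7, 6.6] opening: 0.0251 
dot [542.8 282.8] ring [439.9 283.    9. ] tm mast (np.float64(1.0), np.float64(-0.5), np.float32(0.977)) tm shutter (np.float64(0.5), np.float64(-0.25), np.float32(0.963)) tm corner (np.float64(0.75), np.float64(0.0), np.float32(0.96)) ref kbd (np.float64(0.0), np.float64(0.0), np.float32(0.912))
start cam front n 184 y med/20% [0.05   0.0486]
now cam front n 287 y med/20% [-0.0204 -0.0218]
```

```bash
python3 -m inch '[[0,0,0,0,0,0],[0,0,0,0,0,0],[0,0,0,0,0,0]]' 0.45 >/dev/null; python3 -m inch '[[0,0,-0.03,0,0,0],[0,0,-0.03,0,0,0],[0,0,-0.03,0,0,0],[0,-0.04,0,0,0,0],[0,-0.05,0,0,0,0],[0,-0.05,0,0,0,0],[0,0,0,0,0,0]]' 0.45; python3 foot2.py|tail -1; python3 foot.py pics/t3.png; python3 side.py pics/s3.png; python3 -c "
from h import *
c=shot('top')
g=cv2.cvtColor(c['frame'],6)[258:290,232:266]
x=cv2.HoughCircles(cv2.resize(g,None,fx=4,fy=4,interpolation=2),3,1,20,param1=80,param2=15,minRadius=14,maxRadius=44)
for q in x[0][:3]: u,v=232+q[0]/4-.4,258+q[1]/4-.4; print(q,u,v,ray(c,u,v,.037).round(4))"
```

```text
time_s: 16.55
ee_pos: [0.3962, 0.1114, 0.2477]
orientation: [-179.7, 0.7, 88.9]
ft_force: [1.8, -1.0, -0.1]
opening: 0.0465
dot [542.8 282.8] ring [439.2 283.2   9.6] tm mast (np.float64(1.0), np.float64(-0.5), np.float32(0.979)) tm shutter (np.float64(0.75), np.float64(-0.25), np.float32(0.993)) tm corner (np.float64(1.25), np.float64(-0.5), np.float32(0.896)) ref kbd (np.float64(0.0), np.float64(0.0), np.float32(0.904))
foot +y edge, -x edge mm: start [333.91 421.14] now [331.21 412.83]
mast/shutter px shift ((0.6958489136365955, -0.153435316032553), 1.042907777759764) ((0.6133820955607714, -0.2753224070378053), 0.7884762227535248)
start cam front n 184 y med/20% [0.05   0.0486]
now cam front n 248 y med/20% [-0.0205 -0.0215]
[70.5 61.5 36.9] 249.225 272.975 [0.4397 0.2818 0.037 ]
```

View pics/t3.png

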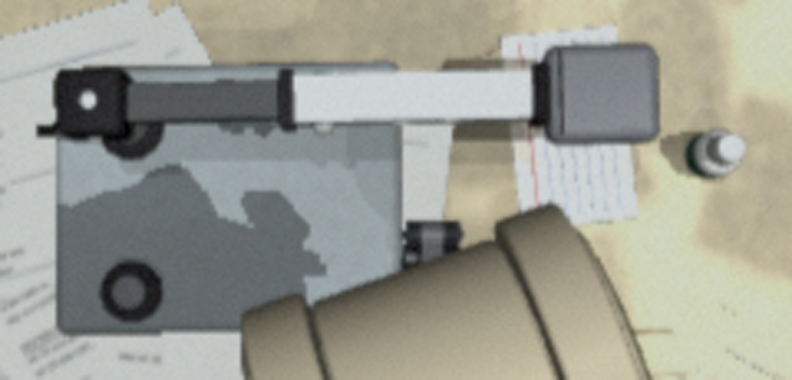

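View pics/s3.png

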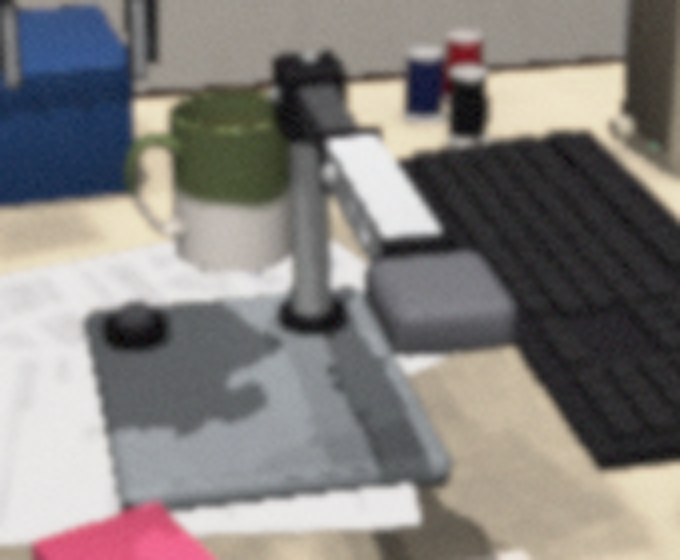

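```bash
python3 -m inch '[[0.04,0.02,0,0,0,0.005],[0.045,0.022,0,0,0,0],[0.045,0,0,0,0,0],[0.03,0,0,0,0,0],[0,0,0,0,0,0],[0,0,0,0,0,0]]' 1
```

```text
time_s: 17.4
ee_pos: [0.4583, 0.2743, 0.2422]
orientation: [-179.2, 0.0, 87.7]
ft_force: [-0.8, -1.3, 0.3]
opening: -0.0
```

```bash
python3 -m inch '[[0.0075,-0.018,0.03,-0.012,0,-0.01],[0,0,0.04,0,0,0],[0,0,0.04,0,0,0],[0,0,0.025,0,0,0],[0,0,0,0,0,0],[0,0,0,0,0,0]]'
```

```text
time_s: 18.0
ee_pos: [0.4451, 0.2773, 0.1027]
orientation: [-179.8, -0.0, 87.6]
ft_force: [-0.4, 0.5, 0.5]
opening: -0.0001
```

```bash
python3 -m inch '[[0.0045,-0.005,0.02,0,0,-0.02],[0,0,0.015,0,0,0],[0,0,0,0,0,0]]';python3 -m inch '[[0,0,0,0,0,0]]'
```

```text
time_s: 18.3
ee_pos: [0.4443, 0.2816, 0.0709]
orientation: [179.8, -0.1, 88.5]
ft_force: [0.5, -0.1, 0.2]
opening: 0.0003
time_s: 18.4
ee_pos: [0.4451, 0.2818, 0.0719]
orientation: [179.8, -0.2, 88.5]
ft_force: [0.9, -0.4, -0.4]
opening: 0.0002
```

```bash
python3 -m inch '[[0,-0.006,0.006,0,0,0],[0,-0.001,0.005,0,0,0]]'|tr '\n' ' ';echo; for i in 1 2 3; do python3 -m inch '[[0,-0.0005,0.003,0,0,0]]'|tr '\n' ' ';echo; done
```

```text
time_s: 18.6 ee_pos: [0.4394, 0.2825, 0.0626] orientation: [179.6, -0.3, 88.4] ft_force: [-1.7, 0.9, 0.1] opening: -0.0002 
time_s: 18.7 ee_pos: [0.439, 0.2825, 0.0595] orientation: [179.5, -0.3, 88.4] ft_force: [0.7, -0.5, 0.9] opening: -0.0 
time_s: 18.8 ee_pos: [0.4384, 0.2826, 0.0564] orientation: [179.5, -0.3, 88.4] ft_force: [-0.2, -0.8, 0.4] opening: 0.0 
time_s: 18.9 ee_pos: [0.4382, 0.2826, 0.0533] orientation: [179.5, -0.3, 88.4] ft_force: [1.1, -1.0, 2.7] opening: 0.0
```

Contact at about z = 0.053. Press on.

```bash
for i in 1 2 3 4 5; do python3 -m inch '[[0,0,0.002,0,0,0]]'|tr '\n' ' ';echo; done
```

```text
time_s: 19.0 ee_pos: [0.4383, 0.2826, 0.0513] orientation: [179.5, -0.3, 88.4] ft_force: [-1.3, -1.6, 3.4] opening: -0.0003 
time_s: 19.1 ee_pos: [0.4384, 0.2827, 0.0505] orientation: [179.4, -0.2, 88.4] ft_force: [-10.1, -8.7, 35.4] opening: 0.0001 
time_s: 19.2 ee_pos: [0.4385, 0.2828, 0.0505] orientation: [179.4, -0.1, 88.4] ft_force: [-11.9, -10.6, 36.8] opening: -0.0001 
time_s: 19.3 ee_pos: [0.4384, 0.2828, 0.0506] orientation: [179.4, -0.0, 88.4] ft_force: [-9.7, -8.8, 30.3] opening: 0.0002 
time_s: 19.4 ee_pos: [0.4384, 0.2828, 0.0507] orientation: [179.3, 0.0, 88.4] ft_force: [-8.5, -8.2, 27.5] opening: -0.0001
```

```bash
python3 -m inch '[[0,0,-0.004,0,0,0],[0,0,-0.01,0,0,0],[0,0,-0.03,0,0,0],[0,0,-0.04,0,0,0],[0,0,-0.04,0,0,0],[0,0,-0.03,0,0,0],[-0.03,-0.03,0,0,0,0],[-0.04,-0.03,0,0,0,0],[-0.04,-0.02,0,0,0,0],[0,0,0,0,0,0]]'; python3 -m inch '[[-0.02,0,0,0,0,0],[0,0,0,0,0,0],[0,0,0,0,0,0]]';python3 foot2.py|tail -1; python3 side.py; python3 - <<'E'
from h import *
c=shot("top"); P=c["P"]
for n,(r0,r1,q0,q1) in {"shutter top":(270,277,246,253)}.items():
  print(n,np.nanmedian(P[r0:r1,q0:q1,2]).round(4),"start",np.nanmedian(np.load("top0.npz")["P"][r0:r1,q0-1:q1-1,2]).round(4))
s=shot("side");print("side depth shutter", np.nanmax(s["P"][265:276,258:270,2]).round(4),np.nanmax(np.load("side0.npz")["P"][265:276,258:270,2]).round(4))
cv2.imwrite("pics/f.png",cv2.resize(c["frame"][185:320,140:450],None,fx=2.5,fy=2.5,interpolation=2))
E
```

```text
time_s: 20.4
ee_pos: [0.3503, 0.1749, 0.2119]
orientation: [179.4, -0.2, 88.7]
ft_force: [0.4, -0.6, 0.2]
opening: 0.0002
time_s: 20.7
ee_pos: [0.3497, 0.1541, 0.2132]
orientation: [179.1, -0.1, 88.6]
ft_force: [0.2, 0.3, -1.2]
opening: 0.0003
dot [542.8 282.8] ring [439.5 283.6   9.4] tm mast (np.float64(1.0), np.float64(-0.5), np.float32(0.979)) tm shutter (np.float64(0.5), np.float64(0.0), np.float32(0.911)) tm corner (np.float64(1.25), np.float64(-0.5), np.float32(0.894)) ref kbd (np.float64(0.0), np.float64(0.0), np.float32(0.908))
start cam front n 184 y med/20% [0.05   0.0486]
now cam front n 250 y med/20% [-0.0204 -0.0216]
shutter top 0.0365 start 0.0366
side depth shutter 0.0396 0.0396
```

View pics/f.png

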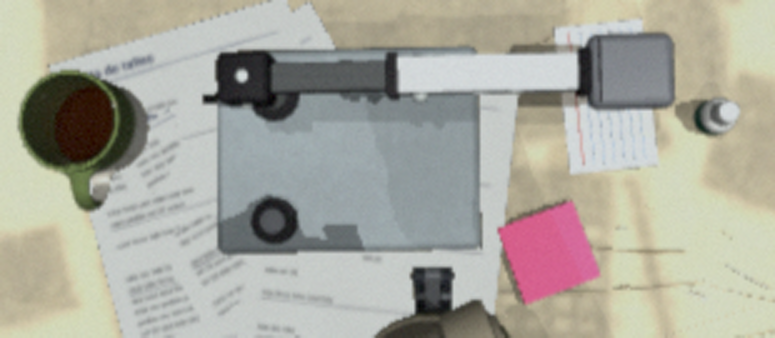

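```bash
python3 -c "
from rig import arm
print(arm.close_job())"
```

```text
the job is handed in; nothing more can be done
None
```

I drew the arm out two holes, so the button is now locked in the third. I then pressed the shutter to its stop, moved the robot clear, and handed the job in at about 21 s. No verdict is reported.

- **Lens:** it is about 4 mm from the card's middle, against a limit of 28 mm. I worked this out from the camera head's 70 mm of travel in the depth images.
- **Spring button:** the pictures show it out beside the bead. The sleeve also stopped against it in both hole 2 and hole 3, though I only tested hole 3 firmly in the pull direction.
- **Shutter:** it met a hard stop at about 35 N after roughly 3–4 mm of travel and was held there about 0.3 s. Afterwards its top was back at its starting height (36.5 mm, against 36.6 mm at the start).
- **Foot:** the first slip took nearly 9 N and dragged the foot about 2–4 mm. I pushed it partly back while it was locked in hole 2, and drew the second step with a light downward load, which kept it almost still.
- **Foot readings disagree:** the final offset reads between 1 and 2.7 mm depending on the method. All readings are under 5 mm, but during the first slip the mast-top reading reached about 4.2 mm, close to that limit.
- **Mug, bottle and notes:** all three look untouched in the last picture.

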